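# Set the stock tags on the vial bins

## Robot

A 6-joint arm with a two-finger parallel gripper is mounted at the origin on a cart in front of the work surface, level with it; the furniture and walls round the work are solid. World frame = base frame: x ahead of the robot, y to its left, z up, the work surface at z = 0. Lengths are in m, angles in rad, forces in N, time in s.
With the tool pointing down it reaches from about 0.35 to 0.925 m from the base axis. Payload 6.4 kg.
Tool frame: the origin (TCP) lies midway between the tips of the shut fingers; the grasp point (between the pads) lies 19 mm behind it; z points along the fingers, y is the line along which they close (so a half turn about z gives the same grasp; the last joint's range is limited). The gripper opens to 94 mm and grips with 3 to 60 N. Pads are 16 mm wide; open, the fingers measure 119 mm over their backs; the gripper's body (75 mm by 177 mm) begins 78 mm behind the grasp point.
Start: joints at [-1.41, 0.245, 1.558, -0, 1.339, -0.174], TCP at [0.214, -0.614, 0.205] pointing down, gripper open.
Joint ranges: [-3.13, 3.13], [-1.02, 2.26], [0.13, 2.54], [-0.95, 4.09], [0.21, 2.88], [-2.74, 2.74]. Speed limits (rad/s): [2.57, 2.57, 3.14, 3.14, 3.14, 3.14].

## Interface

Orientations are given as [roll, pitch, yaw] about the fixed x, y, z axes, in that order (R = Rz(yaw) Ry(pitch) Rx(roll)).
In Python, from bench import r, cams gives the robot as it stands.
- The arm moves only by the shell command python3 -m jog 'ROWS' [FORCE]. ROWS is JSON, a list of rows, each a list of 7 numbers: the opening in per cent of the stroke, from 0 (shut) to 100 (fully open), then the shift along the tool's x, y, z in m, then the turn, a rotation vector about the tool's x, y, z in degrees. In form: [[hand, dx, dy, dz, ax, ay, az], ...]. A call has 1 to 8 rows; each row shifts and turns the commanded pose from where the row before left it, along the tool's axes as they then stand; what a row does not reach is not made up. A row lasts 1/10 s, in which the tool goes at most 50 mm and 8.59 degrees, less where a joint would pass 70% of its speed; a pose out of reach is approached as far as the arm can. A call is refused whole if a number of a shift passes 0.05 or a number of a turn 8.59, either way. A call with a gripper value outside its range is refused whole. The fingers move at their own pace and stop on an object; FORCE is the grip in N (left out, the last holds). Time passes only in rows, so rows that do not move let the fingers close. It gives the time, the measured TCP pose, the force, the opening and the grip force at its end, in the units of the state.
- r.get_obs(): the state, without advancing time (a new reading comes with each control period).
- cams.camera(name): name is "scene" or "top" or "wrist"; returns the picture (384x512x3 uint8, red, green, blue); there is no depth.
- cams.camera_model(name): a dict with "mtx" (3x3 intrinsics, pixels), "rvec" (rotation vector, rad) and "tvec" (3), from world to camera coordinates, as OpenCV has them. Camera axes: x right, y down, z forward; pixel columns grow to the right and rows downward; lengths in m; the calibration is good to about 2 mm. A picture is of the moment at which its call begins: read the wrist's pose just before it. camera_model takes no time and is no camera call; for the wrist camera it gives the pose at the moment of the call.
- r.hand_in(): hands the job in; it is judged then, once.
The state is a dict: "t": time; "q": joint angles; "dq": joint speeds; "joint_efforts": joint torques, N m; "tool_pos": TCP position; "tool_rot": TCP orientation; "ft_force": force on the tool from outside, world axes, zero at the start; "torque": the same for the moment, N m; "width": finger opening in m; "finger_force": force on a finger pad.
Only numpy, scipy, OpenCV 4.12 (cv2) and the standard library are available. Lean on these libraries where they do the work, as an engineer would, in place of code of your own. Each camera call takes 0.05 s, during which the arm holds its last target. There are 200 camera calls.

## Task

Each bin on the board has a flip tag in front of it, green on one face and red on the other. With a fingertip, gently push over the tags that are wrong, so that exactly the full bins (a vial in both seats) show green face up and the others, partly filled or empty, show red, each tag lying right over against its stop. Do not grip the tags, and leave the vials and everything else on the worktop where they are.

Things in the scene. Friction and masses are not known exactly. Their poses are not given: they have to be found in the camera images.
- board: aluminium base plate fixed to the worktop, 210 x 375 x 8 mm, origin under its centre, x axis pointing from the robot's side to the far side (turned by up to about 11 degrees), y along the row to the left. It carries four bin modules side by side, 89 mm apart, in any order; each has a two-seat bin at its far side and a two-faced hinged tag in front of it
- bin_a: grey module with a blue bin, fixed to the board; origin under its centre, 8 mm above the worktop, axes as the board's. The bin is 42 x 74 mm, rim 37 mm above the origin, with two seats 34 mm wide centred at x = +73 mm, y = +-18 mm; a full bin has a vial in both seats, the others one or none
- hinge_a (a point): middle of the hinge axis of the tag in front of bin_a, 45 mm nearer the robot than the module's centre and 80 mm above its underside; axes as the module's. The axis runs along y between two posts at y = +-33 mm that rise to 7 mm above it
- tag_a (a joint): tag of bin_a, angle in rad: a slippery plate 50 mm wide, 3 mm thick, free edge 55 mm from the axis, upright at 0. Positive: leans to the far side, green face up, stop at +0.90; negative: leans to the robot, red face up, stop at -0.90. At a stop the edge is 43 mm out from and 34 mm above the axis. 30 g, moves at under 1 N; once past upright it drops over by itself
- bin_b: grey module with a blue bin, fixed to the board; origin under its centre, 8 mm above the worktop, axes as the board's. The bin is 42 x 74 mm, rim 37 mm above the origin, with two seats 34 mm wide centred at x = +73 mm, y = +-18 mm; a full bin has a vial in both seats, the others one or none
- hinge_b (a point): middle of the hinge axis of the tag in front of bin_b, 45 mm nearer the robot than the module's centre and 80 mm above its underside; axes as the module's. The axis runs along y between two posts at y = +-33 mm that rise to 7 mm above it
- tag_b (a joint): tag of bin_b, angle in rad: a slippery plate 50 mm wide, 3 mm thick, free edge 55 mm from the axis, upright at 0. Positive: leans to the far side, green face up, stop at +0.90; negative: leans to the robot, red face up, stop at -0.90. At a stop the edge is 43 mm out from and 34 mm above the axis. 30 g, moves at under 1 N; once past upright it drops over by itself
- bin_c: grey module with a blue bin, fixed to the board; origin under its centre, 8 mm above the worktop, axes as the board's. The bin is 42 x 74 mm, rim 37 mm above the origin, with two seats 34 mm wide centred at x = +73 mm, y = +-18 mm; a full bin has a vial in both seats, the others one or none
- hinge_c (a point): middle of the hinge axis of the tag in front of bin_c, 45 mm nearer the robot than the module's centre and 80 mm above its underside; axes as the module's. The axis runs along y between two posts at y = +-33 mm that rise to 7 mm above it
- tag_c (a joint): tag of bin_c, angle in rad: a slippery plate 50 mm wide, 3 mm thick, free edge 55 mm from the axis, upright at 0. Positive: leans to the far side, green face up, stop at +0.90; negative: leans to the robot, red face up, stop at -0.90. At a stop the edge is 43 mm out from and 34 mm above the axis. 30 g, moves at under 1 N; once past upright it drops over by itself
- bin_d: grey module with a blue bin, fixed to the board; origin under its centre, 8 mm above the worktop, axes as the board's. The bin is 42 x 74 mm, rim 37 mm above the origin, with two seats 34 mm wide centred at x = +73 mm, y = +-18 mm; a full bin has a vial in both seats, the others one or none
- hinge_d (a point): middle of the hinge axis of the tag in front of bin_d, 45 mm nearer the robot than the module's centre and 80 mm above its underside; axes as the module's. The axis runs along y between two posts at y = +-33 mm that rise to 7 mm above it
- tag_d (a joint): tag of bin_d, angle in rad: a slippery plate 50 mm wide, 3 mm thick, free edge 55 mm from the axis, upright at 0. Positive: leans to the far side, green face up, stop at +0.90; negative: leans to the robot, red face up, stop at -0.90. At a stop the edge is 43 mm out from and 34 mm above the axis. 30 g, moves at under 1 N; once past upright it drops over by itself
- vial_1: loose sample vial, 28 mm across, 58 mm tall, coloured screw cap, upright in a bin seat; origin at the centre of its underside
- vial_2: loose sample vial, 28 mm across, 58 mm tall, coloured screw cap, upright in a bin seat; origin at the centre of its underside
- vial_3: loose sample vial, 28 mm across, 58 mm tall, coloured screw cap, upright in a bin seat; origin at the centre of its underside
- vial_4: loose sample vial, 28 mm across, 58 mm tall, coloured screw cap, upright in a bin seat; origin at the centre of its underside
- vial_5: loose sample vial, 28 mm across, 58 mm tall, coloured screw cap, upright in a bin seat; origin at the centre of its underside
- green_cap: bystander: loose green screw cap, 53 mm across, 28 mm tall; origin at the centre of its underside
- pink_stopper: bystander: pink rubber stopper, 34 mm across, 28 mm tall; origin at the centre of its underside
- marker: bystander: white marker pen with black cap, 135 mm long, 17 mm thick, lying across in front of the board; origin at the centre of its underside

How it is judged:
At the end, for the whole second after the job is handed in: Tags of the bins with two vials rest green face up (beyond +0.8 rad), tags of the other bins rest red face up (beyond -0.8 rad), and every vial is within 12 mm of where it started (value of joint each of tag_a, tag_b above 0.8 rad and value of joint each of tag_c, tag_d below -0.8 rad and not (distance of vial_1 from where it was at the start of the episode above 0.012 m) and not (distance of vial_2 from where it was at the start of the episode above 0.012 m) and not (distance of vial_3 from where it was at the start of the episode above 0.012 m) and not (distance of vial_4 from where it was at the start of the episode above 0.012 m) and not (distance of vial_5 from where it was at the start of the episode above 0.012 m)); the robot touches nothing.
It fails at once if a tag or its module is gripped or forced (finger force above 15 N) (contact force between the fingers and bin_a above 15 N or contact force between the fingers and bin_b above 15 N or contact force between the fingers and bin_c above 15 N or contact force between the fingers and bin_d above 15 N).
It fails at once if a vial is lifted or shifted by more than 12 mm (distance of any of vial_1, vial_2, vial_3, vial_4, vial_5 from where it was at the start of the episode above 0.012 m).
It fails at once if another thing on the worktop is moved by more than 20 mm (distance of any of green_cap, pink_stopper, marker from where it was at the start of the episode above 0.02 m).
It also fails if it takes over 32 s, if anything falls off the work surface, if the arm or the gripper's body presses on something with over 40 N, if the wrist force passes 120 N, or if a joint passes its speed limit or range.

## Working session

There is one attempt and no reset: what is moved stays moved. The work goes in short steps, Python scripts to look and compute and a shell command to move; the robot and the scene stay as the last step left them, time stands still between calls to the robot, and variables do not carry over. Pictures are saved under pics/ and viewed, at most 10 in all, crops included, and the job is handed in when it is done.

```bash
mkdir -p pics; python3 - <<'E'
from bench import r,cams
import cv2,numpy as np
for n in ("scene","top"):
    im=cams.camera(n); cv2.imwrite(f"pics/{n}0.png",cv2.resize(im[:,:,::-1],(800,600),interpolation=cv2.INTER_CUBIC))
    m=cams.camera_model(n); print(n,m)
o=r.get_obs(); print(o["t"],o["tool_pos"],o["tool_rot"],o["width"])
E
```

```text
scene {'mtx': array([[353.32436136,   0.        , 257.39548357],
       [  0.        , 353.32436136, 183.98705106],
       [  0.        ,   0.        ,   1.        ]]), 'rvec': array([ 0.53677031, -2.68669243,  1.1370324 ]), 'tvec': array([0.45585327, 0.25954147, 0.69303615])}
top {'mtx': array([[402.65992541,   0.        , 259.4474411 ],
       [  0.        , 402.65992541, 195.82520317],
       [  0.        ,   0.        ,   1.        ]]), 'rvec': array([ 2.16691124, -2.06035662,  0.21742622]), 'tvec': array([-0.09021753,  0.52285576,  0.83451605])}
0.1 [ 0.21348962 -0.6133901   0.20451518] [-3.13997185e+00 -2.41970959e-04  3.34817044e-01] 0.09402052093435001
```

View pics/scene0.png

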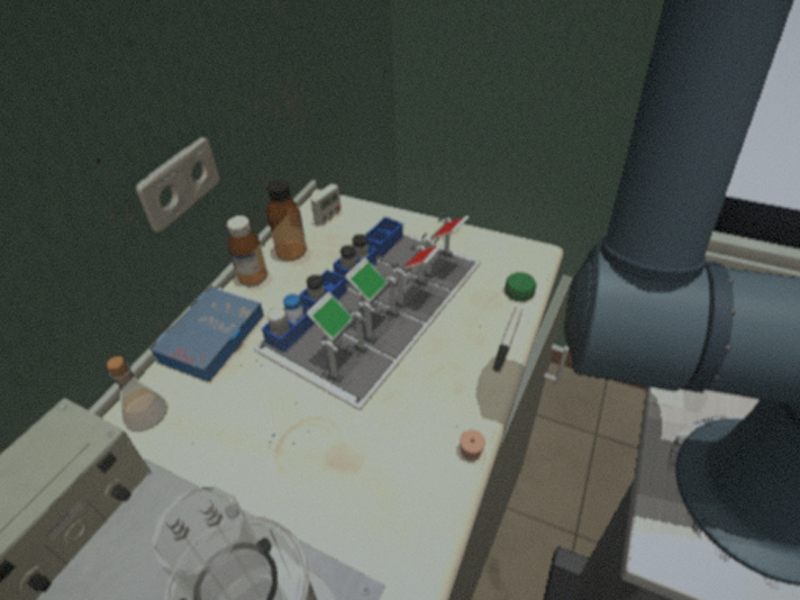

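View pics/top0.png

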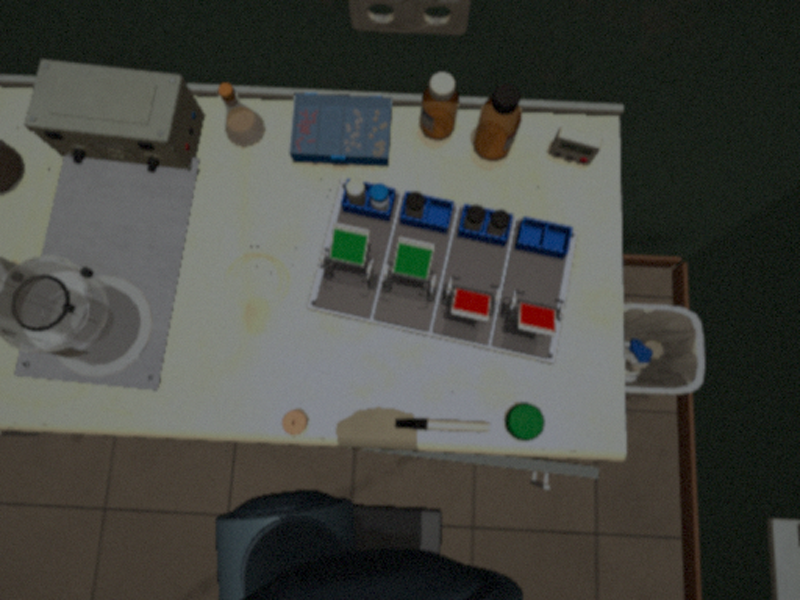

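Top view (left to right): bin 1 has 2 vials and a green tag, so it is right. Bin 2 has 1 vial and shows green, so it must go red. Bin 3 has 2 vials and shows red, so it must go green. Bin 4 is empty and red, so it is right. Board corners in the 800x600 top picture are at about (313,307), (553,357), (577,238) and (340,180). Next I fit the board pose.

```bash
cat > fit.py <<'E'
from bench import r,cams
import cv2,numpy as np
from scipy.optimize import least_squares
M={n:cams.camera_model(n) for n in("scene","top")}
def w(p,P):
    c,s=np.cos(p[2]),np.sin(p[2]); P=np.array(P,float)
    return np.c_[p[0]+c*P[:,0]-s*P[:,1],p[1]+s*P[:,0]+c*P[:,1],P[:,2]]
def proj(n,W): return cv2.projectPoints(W,M[n]["rvec"],M[n]["tvec"],M[n]["mtx"],None)[0][:,0]*(800/512)
NL,NR,FR,FL=[(-.105,.1875,.008),(-.105,-.1875,.008),(.105,-.1875,.008),(.105,.1875,.008)]
obs=[("top",[NL,NR,FR],[(313,307),(553,357),(577,238)]),("scene",[NL,NR],[(358,402),(479,263)])]
f=lambda p:np.concatenate([(proj(n,w(p,P))-np.array(px)).ravel() for n,P,px in obs])
s=least_squares(f,[.6,-.1,-.1]); p=s.x
E
python3 - <<'E'
from fit import *
print(p,s.fun.round(1))
top=cams.camera("top")
im=cv2.resize(top[:,:,::-1],(800,600),interpolation=cv2.INTER_CUBIC)
for k,y in enumerate((.1335,.0445,-.0445,-.1335)):
    print(k+1,"hinge",w(p,[(-.045,y,.088)]).round(4))
    for sg in(1,-1):
        q=proj("top",w(p,[(-.045,y+.025,.088),(-.045+sg*.043,y+.025,.122),(-.045+sg*.043,y-.025,.122),(-.045,y-.025,.088)]))
        cv2.polylines(im,[q.astype(np.int32)],False,(255,255,0),1)
q=proj("top",w(p,[NL,NR,FR,FL])); cv2.polylines(im,[q.astype(np.int32)],True,(0,255,255),1)
cv2.imwrite("pics/ov.png",cv2.resize(im[150:390,290:610],(800,600)))
E
```

```text
[ 0.59890668 -0.122041   -0.18384726] [-5.4 -1.8  2.7  6.7  4.1 -7.8 -0.3  3.7  1.7 -2.9]
1 hinge [[0.5791 0.0174 0.088 ]]
2 hinge [[ 0.5628 -0.0701  0.088 ]]
3 hinge [[ 0.5465 -0.1576  0.088 ]]
4 hinge [[ 0.5303 -0.2451  0.088 ]]
```

View pics/ov.png

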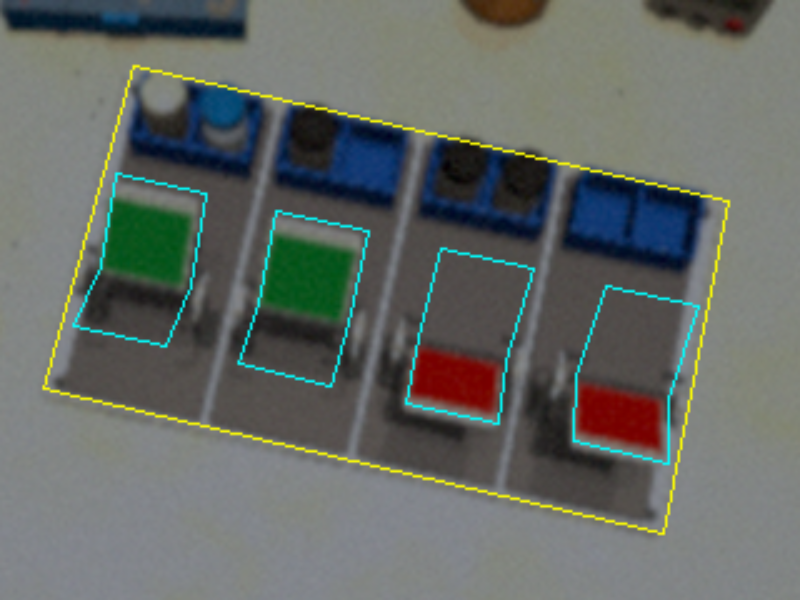

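The overlay matches to about 3-4 mm, and the true yaw is about -0.17. I'll shut the hand, align it with the board and move to the near side of tag 3, whose hinge is at about (0.546,-0.157).

```bash
python3 -m jog '[[0,0,0,0,0,0,7.25],[0,0,0,0,0,0,7.25],[0,0,0,0,0,0,7.25],[0,0,0,0,0,0,7.25],[0,0.016,-0.04,0,0,0,0],[0,0.016,-0.04,0,0,0,0],[0,0.016,-0.04,0,0,0,0],[0,0.016,-0.04,0,0,0,0]]' && python3 -m jog '[[0,0.013,-0.04,0,0,0,0],[0,0.013,-0.04,0,0,0,0],[0,0.013,-0.04,0,0,0,0],[0,0.013,-0.04,0,0,0,0],[0,0.013,-0.04,0,0,0,0],[0,0.013,-0.04,0,0,0,0],[0,0.013,-0.04,0,0,0,0],[0,0.013,-0.04,0,0,0,0]]' && python3 -m jog '[[0,0.012,-0.026,0,0,0,0],[0,0,0,0,0,0,0],[0,0,0,0,0,0,0]]'
```

```text
t: 0.95
tool_pos: [0.3044, -0.4655, 0.205]
tool_rot: [-3.141, 0.0, -0.172]
ft_force: [0.4, -0.3, 0.1]
width: 0.0332
finger_force: 0.0
t: 1.75
tool_pos: [0.4614, -0.1679, 0.2054]
tool_rot: [3.142, -0.0, -0.172]
ft_force: [0.5, -1.4, 0.4]
width: 0.0005
finger_force: 0.0
t: 2.05
tool_pos: [0.477, -0.1459, 0.2052]
tool_rot: [3.141, 0.001, -0.17]
ft_force: [-0.8, -1.0, -0.2]
width: 0.0004
finger_force: 0.0
```

```bash
python3 -m jog '[[0,0,0,0.035,0,0,0],[0,0,0,0.035,0,0,0],[0,0,0,0.025,0,0,0],[0,0,0,0,0,0,0],[0,0,0,0,0,0,0]]'; python3 - <<'E'
from bench import cams
import cv2
a=cams.camera("top")[:,:,::-1][95:250,180:390]; b=cams.camera("scene")[:,:,::-1][125:280,150:360]
cv2.imwrite("pics/v1.png",cv2.vconcat([cv2.resize(x,None,fx=1.93,fy=1.93) for x in(a,b)])); 
E
```

```text
t: 2.55
tool_pos: [0.4769, -0.1471, 0.1109]
tool_rot: [3.142, 0.0, -0.173]
ft_force: [-0.8, -0.2, 0.8]
width: 0.0004
finger_force: 0.0
```

View pics/v1.png

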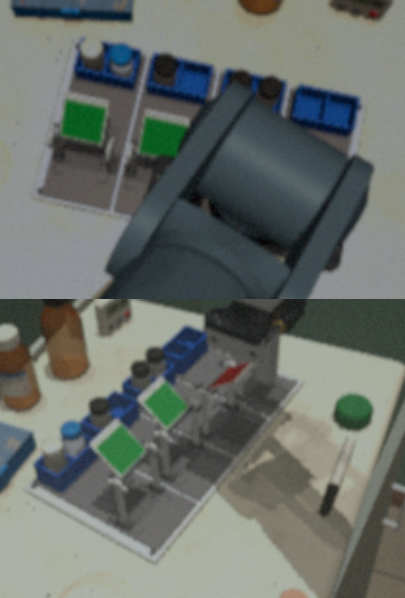

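The tip stands on the robot's side of tag 3, which is at crop pixel (228,375), and touches nothing. I push slowly along board +x.

```bash
python3 -m jog '[[0,0.012,0,0,0,0,0],[0,0.012,0,0,0,0,0],[0,0.01,0,0,0,0,0],[0,0.01,0,0,0,0,0],[0,0.01,0,0,0,0,0]]'; python3 -m jog '[[0,0.008,0,0,0,0,0],[0,0.008,0,0,0,0,0],[0,0.008,0,0,0,0,0],[0,0.004,0,0,0,0,0],[0,0,0,0,0,0,0],[0,0,0,0,0,0,0],[0,0,0,0,0,0,0]]'; python3 - <<'E'
from bench import cams
import cv2
b=cams.camera("scene")[:,:,::-1][125:280,150:360]
cv2.imwrite("pics/v2.png",cv2.resize(b,None,fx=3.5,fy=3.5,interpolation=cv2.INTER_CUBIC)) 
E
```

```text
t: 3.15
tool_pos: [0.5315, -0.1553, 0.1104]
tool_rot: [3.142, -0.0, -0.171]
ft_force: [0.1, 0.5, 0.6]
width: 0.0002
finger_force: 0.0
t: 3.85
tool_pos: [0.5577, -0.1599, 0.1104]
tool_rot: [-3.142, 0.0, -0.171]
ft_force: [0.2, -0.0, 0.7]
width: 0.0003
finger_force: 0.0
```

View pics/v2.png

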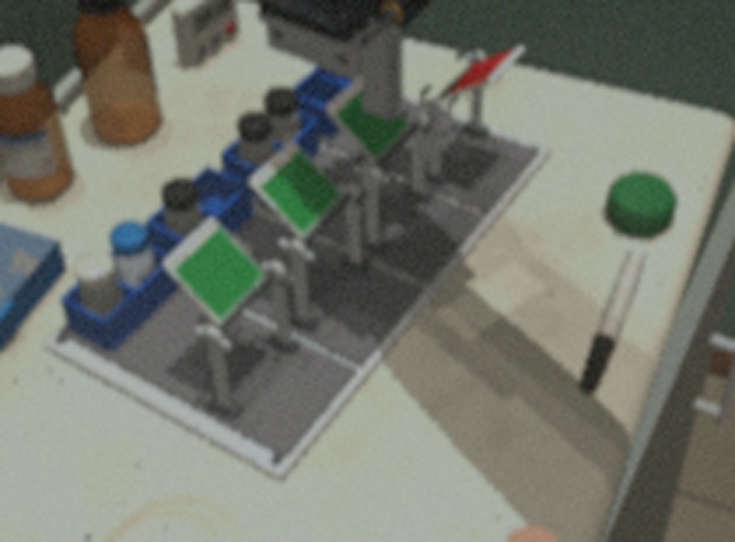

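Tag 3 now shows green at (372,120). I lift, go over to the far side of tag 2 and descend.

```bash
python3 -m jog '[[0,0,0,-0.03,0,0,0],[0,0,0,-0.035,0,0,0],[0,0,0,-0.03,0,0,0],[0,0.02,-0.03,0,0,0,0],[0,0.02,-0.03,0,0,0,0],[0,0.018,-0.03,0,0,0,0],[0,0,0,0,0,0,0],[0,0,0,0,0,0,0]]'; python3 -m jog '[[0,0,0,0.03,0,0,0],[0,0,0,0.03,0,0,0],[0,0,0,0.02,0,0,0],[0,0,0,0.015,0,0,0],[0,0,0,0,0,0,0],[0,0,0,0,0,0,0]]'; python3 - <<'E'
from bench import cams
import cv2
b=cams.camera("scene")[:,:,::-1][125:280,150:360]
cv2.imwrite("pics/v3.png",cv2.resize(b,None,fx=3.5,fy=3.5,interpolation=cv2.INTER_CUBIC)) 
E
```

```text
t: 4.7
tool_pos: [0.6303, -0.0808, 0.2051]
tool_rot: [3.141, 0.001, -0.17]
ft_force: [-0.7, 0.0, -0.6]
width: 0.0007
finger_force: 0.0
t: 5.3
tool_pos: [0.6307, -0.0819, 0.1112]
tool_rot: [3.141, -0.001, -0.172]
ft_force: [-0.2, -0.9, 0.2]
width: 0.0006
finger_force: 0.0
```

View pics/v3.png

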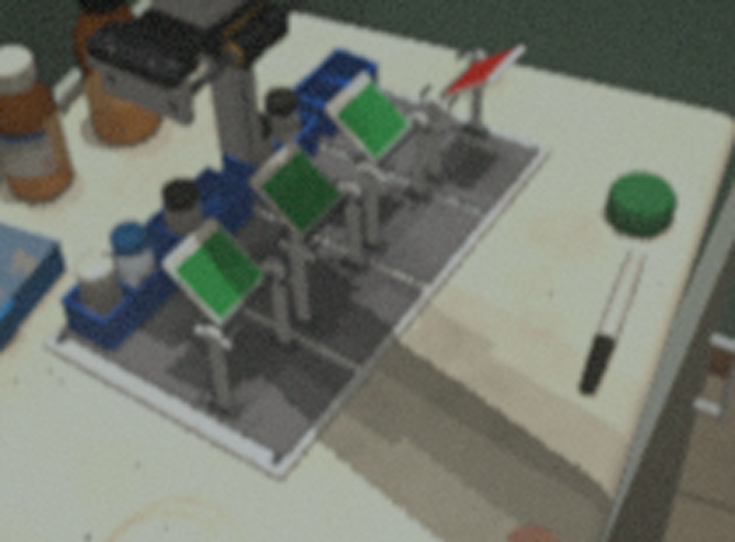

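Tag 3 rests green. The fingertip at (240,150) is beyond tag 2's edge at (275,165). I push tag 2 toward the robot, then lift off and back away.

```bash
python3 -m jog '[[0,-0.012,0,0,0,0,0],[0,-0.012,0,0,0,0,0],[0,-0.01,0,0,0,0,0],[0,-0.01,0,0,0,0,0],[0,-0.01,0,0,0,0,0]]'; python3 -m jog '[[0,-0.008,0,0,0,0,0],[0,-0.008,0,0,0,0,0],[0,-0.006,0,0,0,0,0],[0,-0.004,0,0,0,0,0],[0,0,0,0,0,0,0],[0,0,0,0,0,0,0],[0,0,0,0,0,0,0]]'; python3 -m jog '[[0,0,0,-0.02,0,0,0],[0,0,0,-0.035,0,0,0],[0,0,0,-0.04,0,0,0],[0,0,0,-0.03,0,0,0],[0,-0.03,0.03,0,0,0,0],[0,-0.04,0.03,0,0,0,0],[0,-0.04,0.04,0,0,0,0],[0,-0.04,0.04,0,0,0,0]]';python3 -m jog '[[0,-0.04,0.04,0,0,0,0],[0,-0.02,0.04,0,0,0,0],[0,0,0.04,0,0,0,0],[0,0,0.04,0,0,0,0],[0,0,0.04,0,0,0,0],[0,0,0.03,0,0,0,0],[0,0,0,0,0,0,0],[0,0,0,0,0,0,0]]'; python3 - <<'E'
from bench import cams
import cv2
a=cams.camera("top")[:,:,::-1][95:250,180:390]; b=cams.camera("scene")[:,:,::-1][125:280,150:360]
cv2.imwrite("pics/v4.png",cv2.vconcat([cv2.resize(x,None,fx=1.93,fy=1.93,interpolation=cv2.INTER_CUBIC) for x in(a,b)])); 
E
```

```text
t: 5.85
tool_pos: [0.577, -0.072, 0.1111]
tool_rot: [3.141, -0.001, -0.171]
ft_force: [-0.2, -0.7, 0.1]
width: 0.0004
finger_force: 0.0
t: 6.55
tool_pos: [0.5519, -0.0676, 0.1105]
tool_rot: [3.142, -0.0, -0.171]
ft_force: [1.1, 0.6, 0.5]
width: 0.0008
finger_force: 0.0
t: 7.35
tool_pos: [0.3894, -0.1729, 0.2356]
tool_rot: [3.141, -0.0, -0.17]
ft_force: [0.0, -0.9, 0.7]
width: 0.0005
finger_force: 0.0
t: 8.15
tool_pos: [0.2977, -0.385, 0.2352]
tool_rot: [-3.141, 0.0, -0.172]
ft_force: [0.9, 0.2, 0.2]
width: 0.0004
finger_force: 0.0
```

View pics/v4.png

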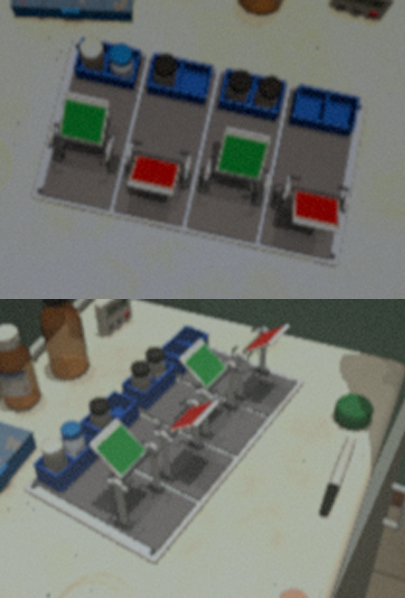

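The tags now read green, red, green, red, matching the bins (two vials, one, two, none). The vials and the other things have not moved, and the arm is clear.

```bash
python3 -c "
from bench import r
print(r.hand_in())"
```

```text
the job is handed in; nothing more can be done
None
```

I pushed over the two wrong tags (second and third from the left) and handed the job in at about 8 s: the final pictures show only the two full bins green, every tag lying over and nothing else visibly moved, but hand-in returned no verdict.

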